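Fit the drive sprocket onto the pool-cover gearbox's keyed shaft

ROBOT

A 6-joint arm with a two-finger parallel gripper is mounted at the origin on the work surface. World frame = base frame: x ahead of the robot, y to its left, z up, the work surface at z = 0. Lengths are in m, angles in rad, forces in N, time in s.
With the tool pointing down it reaches from about 0.35 to 0.85 m from the base axis. Payload 8.1 kg.
Tool frame: the origin (TCP) lies on the centre line of the jaws, within the pads' length; the fingertips stand robot.tips_ahead ahead of it and the grasp point (between the pads) lies 8 mm behind it (robot.tips_ahead is the distance from the TCP to the fingertips, in m); z points along the fingers, y is the direction in which the jaws open and shut (so a half turn about z gives the same grasp; the last joint's range is limited). The gripper opens to 93 mm and grips with 3 to 60 N. Pads are 15 mm wide; open, the fingers measure 128 mm over their backs; the gripper's body (75 mm by 188 mm) begins 65 mm behind the grasp point.
Start: joints at [1.22, 0.13, 1.488, -0, 1.523, -0.085], TCP at [0.158, 0.579, 0.23] pointing down, gripper open.
Joint ranges: [-2.96, 2.96], [-0.89, 2.26], [0.02, 2.5], [-1.34, 4.48], [0, 2.73], [-2.66, 2.66]. Speed limits (rad/s): [2.39, 2.39, 2.79, 3.14, 3.14, 3.14].

INTERFACE

Orientations are given as a rotation vector (axis times angle).
In Python, from plant import monitor, eyes, job, robot gives the robot as it stands.
- The arm moves only by the tool servo_tool, never from a script. Its argument "plan" is a list that holds one entry, the list of rows, each a list of 7 numbers: the closure, from -1 (fully open) to 1 (shut), so that 0 is half open, then the shift along the world's x, y, z in mm, then the turn, a rotation vector about the world's x, y, z in rad. In form: [[[hand, dx, dy, dz, ax, ay, az], ...]]. A call has 1 to 12 rows; each row shifts and turns the commanded pose from where the row before left it; what a row does not reach is not made up. A row lasts 1/10 s, in which the tool goes at most 50 mm and 8.59 degrees, less where a joint would pass 70% of its speed; a pose out of reach is approached as far as the arm can. A call with a gripper value outside its range is refused whole. The fingers move at their own pace and stop on an object; "force" is the grip in N (left out, the last holds). Time passes only in rows, so rows that do not move let the fingers close. It gives the time, the measured TCP pose, the force and the opening at its end, in the units of the state.
- monitor.read_state(): the state, without advancing time (a new reading comes with each control period).
- eyes.read_camera(name): name is "scene" or "top"; returns the picture (400x640x3 uint8, red, green, blue); there is no depth.
- eyes.camera_info(name): a dict with "mtx" (3x3 intrinsics, pixels), "R" (3x3) and "t" (3): a world point X has camera coordinates R X + t. Camera axes: x right, y down, z forward; pixel columns grow to the right and rows downward; lengths in m; the calibration is good to about 2 mm. A picture is of the moment at which its call begins. camera_info takes no time and is no camera call.
- job.close_job(): hands the job in, once; it reports no verdict.
The state is a dict: "t": time; "q": joint angles; "dq": joint speeds; "joint_torque": joint torques, N m; "tool_pos": TCP position; "orientation": TCP orientation; "force": force on the tool from outside, world axes, zero at the start; "wrist_torque": the same for the moment, N m; "opening": finger opening in m.
Only numpy, scipy, OpenCV 4.12 (cv2) and the standard library are available. Lean on these libraries where they do the work, as an engineer would, in place of code of your own. Each camera call takes 0.05 s, during which the arm holds its last target. There are 200 camera calls.

TASK

Pick up the drive sprocket (the one with the tall boss and the keyway), slip it boss-up over the gearbox's upright output shaft and, resting it lightly on the end of the key, turn it until the keyway drops over the key; then ease it down fully home against the shaft's shoulder and let go. Keep hold of it until it is home: do not force it, hammer it or let it fall down the shaft (a push of about 10 N is plenty, never lean on it with more than about 20 N), and leave the other things on the bench where they are.

Things in the scene. Friction and masses are not known exactly. Their poses are not given: they have to be found in the camera images.
- sprocket_mid (a point): Drive sprocket, steel, 0.53-0.71 kg, loose, lying boss up; on its axis, 22 mm above its underside (half-way up). Bottom: toothed disc, 84 mm across, 9 mm thick; above it a plain round boss 52 mm across up to the top at 44 mm. z points up out of the boss, x through the keyway. Starts with x within 0.8 rad of world +x, in one of two places; the idler lies in the other.
- sprocket_bore (a point): The sprocket's bore: this point is on its axis at the underside, axes as sprocket_mid. Through bore 26.6 mm in diameter with one keyway 9.5 mm wide along its whole length, reaching out to 17.8 mm from the axis towards +x. A set-screw hole in the boss lies over the keyway.
- shaft_seat (a point): Worm gearbox, aluminium, fixed to the bench, some 150 mm wide, output shaft upright. Point on the shaft axis on the shoulder (35 mm across, 110 mm above the bench) where the sprocket's underside must come to rest. z up; x towards the side with the round motor flange. The gearbox beside the shaft is at least 10 mm lower. The worm holds the shaft: it cannot be turned by hand.
- shaft_tip (a point): Centre of the shaft's upper end, 50 mm above shaft_seat, axes the same. Steel shaft 25 mm in diameter, the last 3.5 mm tapered to 18 mm. The top 12 mm is plain round; below that the key stands out of one side.
- key_level (a point): Point on the shaft axis at the height of the key's flat upper end, 38 mm above shaft_seat, axes the same. Key 8 mm wide, out to 16.5 mm from the axis, reaching down to 4 mm above the seat. Its direction is NOT measured: anywhere within 1.0 rad either side of this x; find it by feel or sight. A hub turned wrongly rests on it. On the key the sprocket has about 0.05 rad of play each way.
- idler: Bystander: flat idler sprocket, 70 mm over the teeth, 14 mm thick, with a ball bearing and a plain round bore, no boss and no keyway; origin under its centre.
- coupler: Bystander: white plastic pipe coupler, upright tube 62 mm in diameter and 62 mm tall; origin under its centre.
- grease: Bystander: white tin 74 mm in diameter and 85 mm tall; origin under its centre.
- screwdriver: Bystander: screwdriver 190 mm long lying on the bench.
Not all that is in view belongs to the job. What is shaped like the part that bears sprocket_mid but purple or red is not meant.

How it is judged:
On the way, in this order (a step that is already met when the one before it is completed fails the run):
1. the sprocket is started boss-up on the shaft's end, above its seat (z of sprocket_mid in the frame of shaft_seat below 0.07 m and horizontal distance between sprocket_mid and shaft_seat below 0.005 m and angle between sprocket_mid's own z axis and vertical below 0.2 rad), for 0.1 s.
2. its keyway is over the key and it is home on the shoulder (z of sprocket_mid in the frame of shaft_seat below 0.0245 m and horizontal distance between sprocket_mid and shaft_seat below 0.003 m), for 0.1 s.
At the end, for the whole second after the job is handed in: The drive sprocket sits boss up on the shaft, its underside within 2.5 mm of the shoulder, its axis within 3 mm of the shaft's and upright within 0.06 rad, at rest and released (all of step 2 and z of sprocket_mid in the frame of shaft_seat above 0.019 m and angle between sprocket_mid's own z axis and vertical below 0.06 rad and linear speed of sprocket below 0.02 m/s); the robot touches nothing.
It fails at once if the sprocket is forced, wedged or hammered on the gearbox or its shaft (contact forces between them, with side wedging, adding up to over 100 N) (contact force between sprocket and gearbox above 100 N).
It fails at once if the sprocket is let fall down the shaft (faster than 0.3 m/s while on it) (horizontal distance between sprocket_mid and shaft_seat below 0.008 m and z of sprocket_mid in the frame of shaft_seat below 0.068 m and linear speed of sprocket above 0.3 m/s).
It fails at once if a bystander is moved by more than 25 mm (distance of any of idler, coupler, grease, screwdriver from where it was at the start of the episode above 0.025 m).
It also fails if it takes over 72 s, if anything falls off the work surface, if the arm or the gripper's body presses on something with over 40 N, if the wrist force passes 120 N, or if a joint passes its speed limit or range.

## Working session

There is one attempt and no reset: what is moved stays moved. The work goes in short steps, Python scripts to look and compute and a tool call to move; the robot and the scene stay as the last step left them, time stands still between calls to the robot, and variables do not carry over. Pictures are saved under pics/ and viewed, about 8 in all and at most 12, crops included, and the job is handed in when it is done.

Besides the shell and the picture viewer there is one more tool, called after "Call:" as name(argument=value, ...) on one line, values as JSON. servo_tool: Moves the arm, as the interface text tells. Its arguments: {"type":"object","properties":{"plan":{"type":"array"},"force":{"type":"number"}},"required":["plan"]}

```bash
mkdir -p pics; python3 - <<'E'
from plant import monitor, eyes, job, robot
import cv2,numpy as np
print(robot.tips_ahead, monitor.read_state())
for n in("scene","top"):
    im=eyes.read_camera(n); cv2.imwrite(f"pics/{n}0.png",im[:,:,::-1]); i=eyes.camera_info(n); print(n,{k:np.round(v,4).tolist() for k,v in i.items() if k in("mtx","R","t")}, "C",-np.array(i["R"]).T@np.array(i["t"]))
E
```

```text
0.011 {'t': 0.0, 'q': array([ 1.21957272e+00,  1.31142336e-01,  1.48925890e+00, -1.78866313e-05,
        1.52301327e+00, -8.54218135e-02]), 'dq': array([ 0.00207862,  0.00058561, -0.00095844,  0.00200067,  0.00029385,
        0.00043626]), 'joint_torque': array([ 3.19805906e-03, -5.59861171e+01, -4.91757166e+01,  7.68721453e-02,
        3.62019183e-02, -1.84240221e-04]), 'tool_pos': array([0.15741839, 0.57841473, 0.22860988]), 'orientation': array([-4.16240981e-01, -3.11351416e+00,  2.79957200e-03]), 'force': array([ 0.04776899,  0.37610093, -0.8336896 ]), 'wrist_torque': array([-0.06877852,  0.00346151, -0.02122338]), 'opening': 0.0930616211485194}
scene {'mtx': [[454.5139, 0.0, 323.9133], [0.0, 454.5139, 193.6409], [0.0, 0.0, 1.0]], 'R': [[-0.3806, 0.9247, -0.003], [0.6315, 0.2575, -0.7314], [-0.6756, -0.2803, -0.6819]], 't': [0.2947, -0.2861, 1.6359]} C [1.398018   0.25969284 0.90724153]
top {'mtx': [[447.848, 0.0, 317.0831], [0.0, 447.848, 198.3669], [0.0, 0.0, 1.0]], 'R': [[-0.013, -0.9995, 0.0295], [-0.9852, 0.0078, -0.1714], [0.1711, -0.0313, -0.9848]], 't': [-0.0911, 0.6194, 1.0004]} C [ 0.43786864 -0.06457353  1.0940777 ]
```

View pics/top0.png

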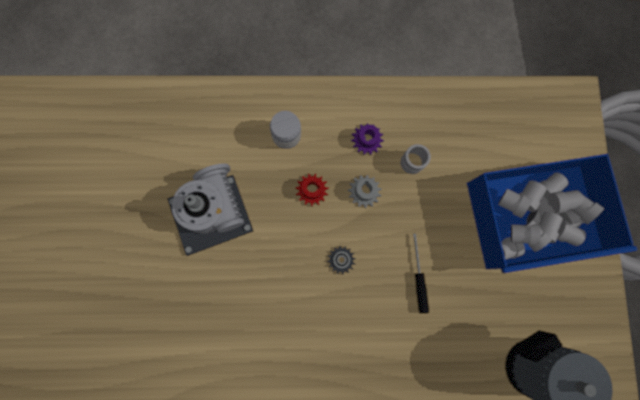

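View pics/scene0.png

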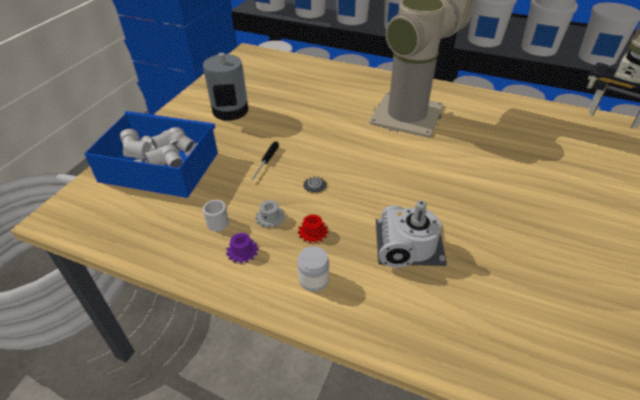

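Candidates: grey bossed sprocket at top (365,190); red (312,189) and purple (368,138) decoys; flat idler (341,259). I'm choosing the grey one and will check it in a close crop montage.

```bash
python3 - <<'E'
import cv2,numpy as np
t=cv2.imread("pics/top0.png");s=cv2.imread("pics/scene0.png")
def c(im,x,y,w=40,h=30): return cv2.resize(im[y-h:y+h,x-w:x+w],(400,300),interpolation=cv2.INTER_CUBIC)
m=np.vstack([np.hstack([c(t,365,190),c(t,200,205)]),np.hstack([c(s,269,213),c(s,420,220)])])
m=cv2.convertScaleAbs(m,alpha=1.3)
cv2.imwrite("pics/crop0.png",m)
E
```

```text
(no output)
```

View pics/crop0.png

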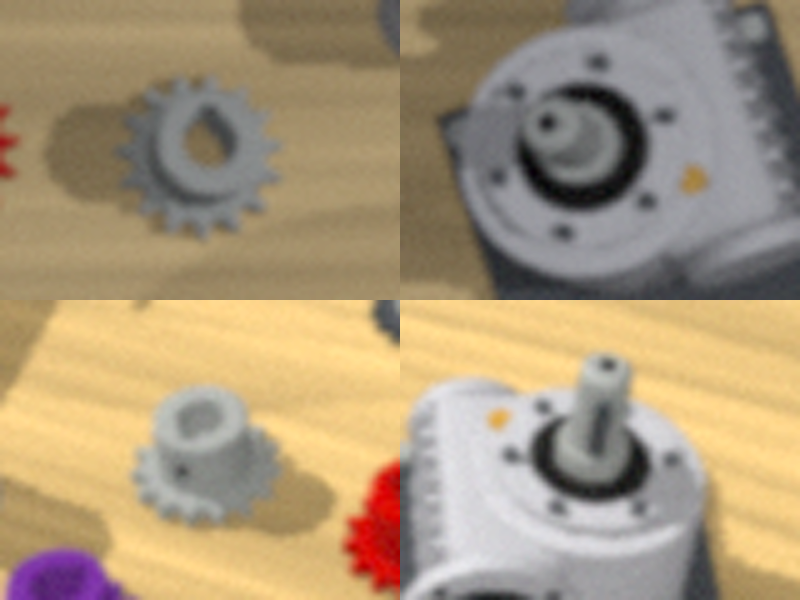

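```bash
cat > h.py <<'E'
import numpy as np,cv2
from plant import monitor,eyes,job,robot
def cam(n):
    i=eyes.camera_info(n); return [np.array(i[k],float) for k in("mtx","R","t")]
def proj(n,X):
    K,R,t=cam(n); p=(K@(R@np.atleast_2d(X).T+t[:,None])).T; return p[:,:2]/p[:,2:]
def onz(n,u,z):
    K,R,t=cam(n); C=-R.T@t; d=R.T@np.linalg.solve(K,[u[0],u[1],1]); return (C+d*(z-C[2])/d[2])
def tri(a,b):
    Ps=[]
    for n in("top","scene"): K,R,t=cam(n); Ps.append(K@np.c_[R,t])
    X=cv2.triangulatePoints(Ps[0],Ps[1],np.array(a,float).reshape(2,1),np.array(b,float).reshape(2,1)); return (X[:3]/X[3]).ravel()
E
python3 - <<'E'
from h import *
np.set_printoptions(precision=4,suppress=True)
print("tip",onz("top",(189.6,199.4),.16),onz("scene",(421.6,202.8),.16),tri((189.6,199.4),(421.6,202.8)))
print("boss",onz("top",(364.4,188.8),.044),onz("scene",(269.6,206.8),.044),"disc",onz("top",(365.2,191.3),.006))
print("keyway",onz("top",(325+208/5,160+108/5),.044))
# overlays
S=(onz("top",(189.6,199.4),.16)+onz("scene",(421.6,202.8),.16))/2
t=cv2.imread("pics/top0.png");s=cv2.imread("pics/scene0.png")
def crop(im,x,y,w,h,k): return cv2.resize(im[y-h:y+h,x-w:x+w],None,fx=k,fy=k,interpolation=cv2.INTER_CUBIC)
def poly(im,n,P,x,y,w,h,k,col):
    p=(proj(n,P)-[x-w,y-h]+.5)*k
    cv2.polylines(im,[np.int32(p*8)],False,col,1,cv2.LINE_AA,3)
th=np.linspace(0,2*np.pi,60)
def circ(c,r,z): return np.c_[c[0]+r*np.cos(th),c[1]+r*np.sin(th),0*th+z]
rows=[]
B=(onz("top",(364.4,188.8),.044)+onz("scene",(269.6,206.8),.044))/2
out=[]
for n,im,sx,sh in(("top",t,(365,190),(195,202)),("scene",s,(269,213),(421,215))):
    w,h,k=20,15,20
    for (x,y),kind in((sx,"s"),(sh,"k")):
        w,h,k=(25,18,16) if kind=="s" else (20,15,20)
        w,h,k=25,18,8
        a=cv2.convertScaleAbs(crop(im,x,y,w,h,k),alpha=1.4)
        if kind=="s":
            for r,z in((.042,.009),(.026,.044),(.0133,.044)): poly(a,n,circ(B,r,z),x,y,w,h,k,(0,0,255))
        else:
            for r,z in((.009,.16),(.0125,.1565),(.0175,.11)): poly(a,n,circ(S,r,z),x,y,w,h,k,(0,0,255))
            for ang,c in((-.5,(255,0,0)),(0,(0,200,0)),(.5,(0,200,255)),(1.,(255,0,255))):
                u=np.array([np.cos(ang),np.sin(ang)])
                P=[[*(S[:2]+.0165*u),z] for z in(.114,.148)]+[[*(S[:2]+.0125*u),.148]]
                poly(a,n,np.array(P),x,y,w,h,k,c)
        out.append(a)
m=np.vstack([np.hstack(out[:2]),np.hstack(out[2:])]);print(m.shape,B,S)
cv2.imwrite("pics/ov0.png",m)
E
```

```text
tip [0.6001 0.1735 0.16  ] [0.6001 0.1779 0.16  ] [0.5998 0.1758 0.1588]
boss [ 0.6427 -0.2118  0.044 ] [ 0.6465 -0.2112  0.044 ] disc [ 0.6438 -0.2189  0.006 ]
keyway [ 0.6603 -0.2176  0.044 ]
(576, 800, 3) [ 0.6446 -0.2115  0.044 ] [0.6001 0.1757 0.16  ]
```

View pics/ov0.png

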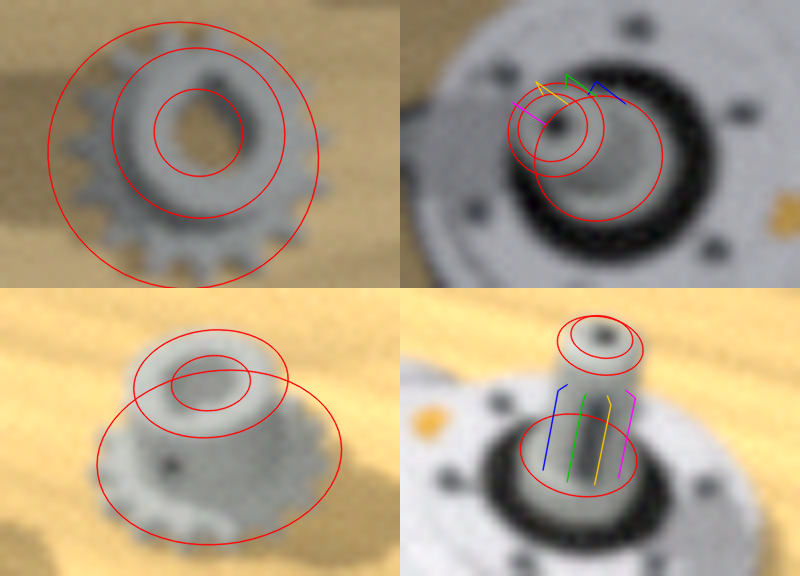

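Montages: the grey part at top (365,190) has a boss, keyway and a set-screw hole facing the scene camera, so the choice is confirmed. Its centre is about (0.644,-0.215) with the keyway near +x. The shaft axis is about (0.600,0.176). The key looks like the light strip left of its shadow in the scene view, about 0 to 0.1 rad from world x. I'll set out with the jaws turned to 45° to clear the red and purple decoys.

Call:
servo_tool(plan=[[[-1,25,-41,0,0,0,-0.043],[-1,25,-41,0,0,0,-0.043],[-1,25,-41,0,0,0,-0.043],[-1,25,-41,0,0,0,-0.043],[-1,25,-41,0,0,0,-0.043],[-1,25,-41,0,0,0,-0.043],[-1,25,-41,0,0,0,-0.043],[-1,25,-41,0,0,0,-0.043],[-1,25,-41,0,0,0,-0.043],[-1,25,-41,0,0,0,-0.043],[-1,25,-41,0,0,0,-0.043],[-1,25,-41,0,0,0,-0.043]]])

```text
t: 1.3
tool_pos: [0.458, 0.085, 0.2294]
orientation: [-1.2, -2.903, -0.0]
force: [0.6, 1.5, 0.3]
opening: 0.0928
```

```bash
python3 - <<'E'
from h import *
from scipy.optimize import least_squares
np.set_printoptions(precision=4,suppress=True)
# set-screw ray with cylinder
K,R,t=cam("scene");C=-R.T@t;d=R.T@np.linalg.solve(K,[265.5,217.1,1])
c=np.array([.644,-.215])
a=d[:2]@d[:2];b=2*d[:2]@(C[:2]-c);e=(C[:2]-c)@(C[:2]-c)-.026**2
s=(-b-np.sqrt(b*b-4*a*e))/2/a;P=C+s*d;print(P,"ang",np.arctan2(*(P[:2]-c)[::-1]))
# grey blob of disc silhouette in top: low saturation
im=cv2.imread("pics/top0.png")[160:220,325:405].astype(int)
sat=im.max(2)-im.min(2)
m=(sat<16).astype(np.uint8);n,l,st,ce=cv2.connectedComponentsWithStats(m);i=1+st[1:,4].argmax();print(st[i],ce[i]+[325,160])
(x,y),r=cv2.minEnclosingCircle(np.argwhere(l==i)[:,::-1].astype(np.float32));print(x+325,y+160,r,onz("top",(x+325,y+160),.008))
E
```

```text
[ 0.6699 -0.2132  0.0257] ang 0.0700560223060776
[ 23  16  33  31 647] [364.1128 190.8964]
364.25 190.875 16.28131866455078 [ 0.6445 -0.2163  0.008 ]
```

Call:
servo_tool(plan=[[[-1,23.2,-37.5,0,0,0,0],[-1,23.2,-37.5,0,0,0,0],[-1,23.2,-37.5,0,0,0,0],[-1,23.2,-37.5,0,0,0,0],[-1,23.2,-37.5,0,0,0,0],[-1,23.2,-37.5,0,0,0,0],[-1,23.2,-37.5,0,0,0,0],[-1,23.2,-37.5,0,0,0,0],[-1,0,0,-40,0,0,0],[-1,0,0,-40,0,0,0],[-1,0,0,-30,0,0,0],[-1,0,0,-20,0,0,0]]])

```text
t: 2.5
tool_pos: [0.6411, -0.2124, 0.0952]
orientation: [-1.195, -2.899, -0.0]
force: [-0.6, 0.3, 0.8]
opening: 0.0932
```

```bash
python3 - <<'E'
from h import *
im=eyes.read_camera("scene")[:,:,::-1]; s=monitor.read_state();print(s["tool_pos"],s["orientation"],s["force"])
tip=s["tool_pos"]+[0,0,-.011];u=proj("scene",[tip,[.644,-.2155,.044]]);print(u)
x,y=269,190
cv2.imwrite("pics/s1.png",cv2.resize(im[y-45:y+45,x-60:x+60],(800,600),interpolation=cv2.INTER_CUBIC))
E
```

```text
[ 0.63961271 -0.211736    0.09202947] [-1.19381516e+00 -2.89585169e+00 -7.51330991e-05] [-1.23629429  0.05467038 -2.37720501]
[[269.42722156 195.14230593]
 [268.60041184 205.77642029]]
```

View pics/s1.png

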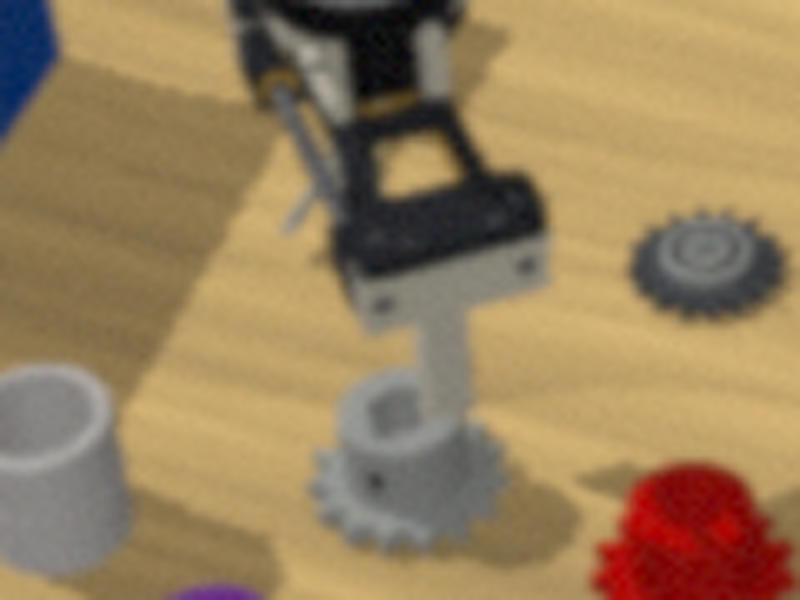

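The grey sprocket sits under the jaws (crop (405,450)), with a finger just above its near-right rim. The boss is clear of both fingers. I'll descend, let the arm settle, and read the state.

Call:
servo_tool(plan=[[[-1,0,0,0,0,0,0],[-1,0,0,0,0,0,0],[-1,0,0,0,0,0,0]]])

```text
t: 2.85
tool_pos: [0.6445, -0.2136, 0.1021]
orientation: [1.196, 2.901, -0.0]
force: [-0.2, -0.1, -0.3]
opening: 0.093
```

```bash
python3 -c "
from h import *
s=monitor.read_state();print(s)"
```

```text
{'t': 2.85, 'q': array([-3.95453461e-01,  4.21619798e-01,  1.37959245e+00,  1.18122497e-05,
        1.33690879e+00, -1.18451676e+00]), 'dq': array([-4.30488592e-04, -3.97157418e-03,  8.43218040e-04, -5.85578258e-04,
       -2.91924863e-03, -2.31253184e-05]), 'joint_torque': array([-1.92696322e-02, -6.70011163e+01, -4.60257840e+01,  1.35581003e-02,
        1.06356426e-01, -4.01481736e-05]), 'tool_pos': array([ 0.6445019 , -0.21355703,  0.10206324]), 'orientation': array([ 1.19559579e+00,  2.90144004e+00, -6.94903062e-06]), 'force': array([-0.22730414, -0.07540292, -0.34609745]), 'wrist_torque': array([-0.0147387 ,  0.02165811,  0.03289032]), 'opening': 0.09301578914242263}
```

Call:
servo_tool(plan=[[[-1,0,-1.5,-20,0,0,0],[-1,0,0,-20,0,0,0],[-1,0,0,-20,0,0,0],[-1,0,0,-12,0,0,0],[-1,0,0,-4,0,0,0],[-1,0,0,0,0,0,0],[1,0,0,0,0,0,0],[1,0,0,0,0,0,0],[1,0,0,0,0,0,0],[1,0,0,0,0,0,0],[1,0,0,0,0,0,0],[1,0,0,0,0,0,0]]], force=8)

```text
t: 4.05
tool_pos: [0.6431, -0.2146, 0.0237]
orientation: [-1.197, -2.905, 0.0]
force: [0.1, -0.3, 1.3]
opening: 0.0521
```

Gripped at 52 mm, as expected for the boss. I'll open, turn the jaws -90° and grip again, so the boss is centred in both axes.

Call:
servo_tool(plan=[[[-1,0,0,0,0,0,0],[-1,0,0,0,0,0,0],[-1,0,0,0,0,0,-0.14],[-1,0,0,0,0,0,-0.14],[-1,0,0,0,0,0,-0.14],[-1,0,0,0,0,0,-0.14],[-1,0,0,0,0,0,-0.14],[-1,0,0,0,0,0,-0.14],[-1,0,0,0,0,0,-0.14],[-1,0,0,0,0,0,-0.14],[-1,0,0,0,0,0,-0.14],[-1,0,0,0,0,0,-0.14]]])

```text
t: 5.25
tool_pos: [0.6431, -0.2145, 0.0235]
orientation: [-2.791, -1.442, 0.0]
force: [0.1, -0.8, 0.1]
opening: 0.093
```

Call:
servo_tool(plan=[[[-1,0,0,0,0,0,-0.14],[-1,0,0,0,0,0,0],[1,0,0,0,0,0,0],[1,0,0,0,0,0,0],[1,0,0,0,0,0,0],[1,0,0,0,0,0,0],[1,0,0,0,0,0,0],[1,0,0,0,0,0,0]]], force=10)

```text
t: 6.05
tool_pos: [0.6434, -0.2149, 0.0237]
orientation: [2.881, 1.252, 0.001]
force: [3.0, -2.1, -1.9]
opening: 0.0519
```

Call:
servo_tool(plan=[[[1,0,0,0,0,0,0],[1,0,0,0,0,0,0],[1,0,0,10,0,0,0],[1,0,0,10,0,0,0],[1,0,0,20,0,0,0],[1,0,0,30,0,0,0],[1,0,0,40,0,0,0],[1,0,0,40,0,0,0],[1,0,0,30,0,0,0],[1,0,0,0,0,0,0],[1,0,0,0,0,0,0],[1,0,0,0,0,0,0]]], force=40)

```text
t: 7.25
tool_pos: [0.6416, -0.2139, 0.2002]
orientation: [-2.878, -1.251, 0.005]
force: [-0.0, 0.6, -7.5]
opening: 0.0517
```

Call:
servo_tool(plan=[[[1,-4.2,20,2,0,0,0],[1,-4.2,39,2,0,0,0],[1,-4.2,43,2,0,0,0],[1,-4.2,43,2,0,0,0],[1,-4.2,43,2,0,0,0],[1,-4.2,43,0,0,0,0],[1,-4.2,43,0,0,0,0],[1,-4.2,43,0,0,0,0],[1,-4.2,43,0,0,0,0],[1,-4.2,30,0,0,0,0],[1,0,0,0,0,0,0],[1,0,0,0,0,0,0]]])

```text
t: 8.45
tool_pos: [0.5996, 0.1758, 0.2107]
orientation: [-2.88, -1.254, 0.007]
force: [0.5, -0.8, -6.3]
opening: 0.0518
```

Call:
servo_tool(plan=[[[1,0,0,0,0,0,0],[1,0,0,0,0,0,0],[1,0,0,0,0,0,0]]])

```text
t: 8.75
tool_pos: [0.6013, 0.1743, 0.2133]
orientation: [2.882, 1.25, -0.001]
force: [-0.6, 0.2, -7.1]
opening: 0.0519
```

```bash
python3 - <<'E'
from h import *
im=eyes.read_camera("scene")[:,:,::-1]; it=eyes.read_camera("top")[:,:,::-1];s=monitor.read_state();print(s["tool_pos"],s["orientation"],s["force"],s["q"][5])
cv2.imwrite("pics/s2f.png",im);cv2.imwrite("pics/t2f.png",it)
T=s["tool_pos"]; th=np.linspace(0,2*np.pi,60)
def crop(im,x,y): return cv2.convertScaleAbs(cv2.resize(im[y-27:y+28,x-40:x+40],(800,550),interpolation=cv2.INTER_CUBIC),alpha=1.3)
x,y=422,205
a=crop(im,x,y)
def circ(c,r,z,col):
    p=(proj("scene",np.c_[c[0]+r*np.cos(th),c[1]+r*np.sin(th),0*th+z])-[x-40,y-27]+.5)*10
    cv2.polylines(a,[np.int32(p*8)],False,col,1,cv2.LINE_AA,3)
b=T[2]-.0237
circ(T,.026,b+.044,(0,0,255));circ(T,.042,b+.009,(0,0,255));circ(T,.042,b,(0,0,255));circ((.6,.176),.009,.16,(0,255,0));circ((.6,.176),.0175,.11,(0,255,0))
cv2.imwrite("pics/s2.png",a)
E
```

```text
[0.6013984  0.17463988 0.21365881] [2.88208591e+00 1.25023413e+00 1.31828362e-04] [ 0.24800451 -0.33258039 -6.75929368] 0.9529703741161981
```

View pics/s2.png

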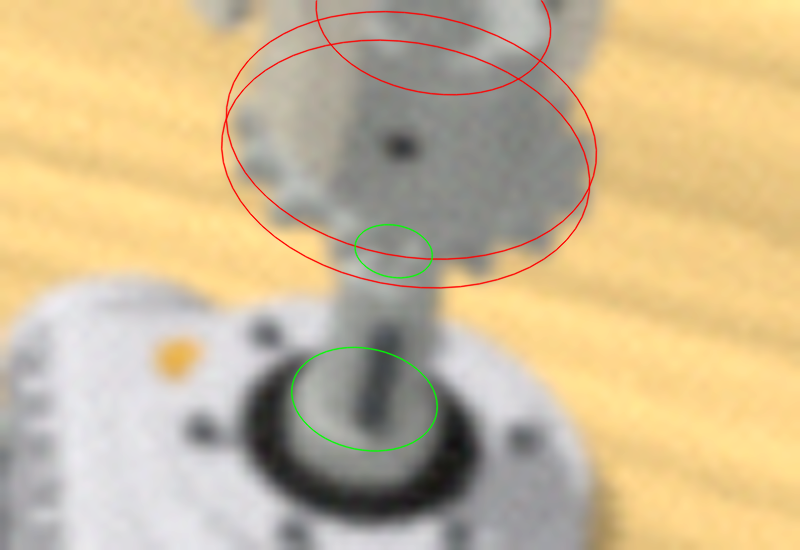

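```bash
python3 - <<'E'
from h import *
np.set_printoptions(precision=3,suppress=True)
T=monitor.read_state()["tool_pos"]
o=np.array([422-40,205-27])
for a in np.arange(-.3,.71,.1):
    S=np.array([.6002,.1765]);u=np.array([np.cos(a),np.sin(a)])
    p=(proj("scene",[[*(S+.0165*u),z] for z in(.148,.114)])-o+.5)*10
    h=(proj("scene",[[*(T[:2]+.026*u),T[2]-.0237+.026]])-o+.5)*10
    print(round(a,2),p.round().tolist(),h.round())
a=cv2.imread("pics/s2f.png"); g=a[178+33:178+46,382+28:382+50]
print(g.astype(int).sum(2)//3); print(g[6].tolist())
E
```

```text
-0.3 [[352.0, 326.0], [332.0, 426.0]] [[361. 136.]]
-0.2 [[358.0, 329.0], [338.0, 429.0]] [[372. 141.]]
-0.1 [[364.0, 332.0], [345.0, 431.0]] [[383. 145.]]
0.0 [[371.0, 334.0], [352.0, 433.0]] [[394. 148.]]
0.1 [[378.0, 335.0], [358.0, 435.0]] [[405. 151.]]
0.2 [[385.0, 336.0], [365.0, 436.0]] [[417. 153.]]
0.3 [[392.0, 337.0], [372.0, 437.0]] [[429. 154.]]
0.4 [[399.0, 337.0], [379.0, 437.0]] [[441. 154.]]
0.5 [[406.0, 337.0], [386.0, 437.0]] [[452. 154.]]
0.6 [[413.0, 336.0], [393.0, 436.0]] [[463. 152.]]
0.7 [[420.0, 335.0], [399.0, 435.0]] [[474. 150.]]
[[135 160 169 164 152 131 123 113  99  79  69  68  87  95 101 113 139 158
  161 160 158 155]
 [126 141 149 147 136 125 120 112  95  68  59  60  82  95 101 116 137 158
  165 165 162 157]
 [116 104 103 114 122 123 120 111  87  64  54  65  83  96 104 126 147 162
  169 168 164 164]
 [ 80  68  89 118 125 123 115 105  87  62  55  67  88  97 109 132 157 169
  172 168 167 164]
 [ 53  70 109 130 126 121 115 101  80  57  56  68  90  98  97 110 140 163
  164 170 170 170]
 [ 52  92 129 132 128 123 112  95  75  54  59  76  93  93  88  81 103 1
[... 312 characters left out ...]
26 137 140 131 120  98  70  65  75  89 100 104  96  75  41  27
   41  87 127 151]
 [ 57  96 117 124 129 134 130 120 100  84  86  96 105 104  94  71  36  21
   32  71 118 138]
 [ 54  87 107 116 119 122 122 124 114 102 101 104 105 101  84  60  28  14
   27  55 106 132]
 [ 38  70  94 109 109 111 110 112 107 105 108 104 101  94  77  44  27  25
   23  50  96 124]]
[[56, 60, 57], [100, 105, 105], [130, 133, 130], [134, 140, 137], [128, 130, 129], [118, 122, 120], [112, 113, 112], [91, 93, 91], [68, 66, 65], [59, 58, 55], [60, 59, 59], [85, 87, 86], [91, 97, 94], [94, 98, 94], [87, 89, 90], [77, 79, 80], [72, 71, 71], [98, 97, 97], [138, 137, 137], [163, 160, 160], [169, 165, 165], [173, 169, 171]]
```

The view shows the sprocket above the shaft end, its set-screw hole at crop (400,147), about 0.06 rad. The key or its shadow is at (378,395), so the key is somewhere from 0 to 0.3 rad. I'll start the sprocket on the shaft at about -0.15 rad and sweep towards +.

Call:
servo_tool(plan=[[[1,-1.2,1.6,-8,0,0,-0.05],[1,0,0,-8,0,0,-0.05],[1,0,0,-6,0,0,-0.05],[1,0,0,-4,0,0,-0.05],[1,0,0,-2,0,0,0],[1,0,0,-2,0,0,0],[1,0,0,-2,0,0,0],[1,0,0,0,0,0,0],[1,0,0,0,0,0,0]]])

```text
t: 9.75
tool_pos: [0.6001, 0.177, 0.1818]
orientation: [2.992, 0.959, 0.0]
force: [0.9, -0.4, -7.0]
opening: 0.0521
```

Call:
servo_tool(plan=[[[1,0,0,-1,0,0,0],[1,0,0,-1,0,0,0],[1,0,0,-1,0,0,0],[1,0,0,0,0,0,0]]])

```text
t: 10.15
tool_pos: [0.6003, 0.1765, 0.1788]
orientation: [2.991, 0.957, 0.001]
force: [1.0, -3.5, -4.5]
opening: 0.0515
```

Call:
servo_tool(plan=[[[1,0,0,-1,0,0,0],[1,0,0,-1,0,0,0],[1,0,0,-1,0,0,0],[1,0,0,0,0,0,0]]])

```text
t: 10.55
tool_pos: [0.6002, 0.1764, 0.1755]
orientation: [2.991, 0.957, 0.0]
force: [1.5, -5.6, -4.5]
opening: 0.0516
```

Call:
servo_tool(plan=[[[1,0.2,-0.8,0,0,0,0],[1,0,0,0,0,0,0],[1,0,0,0,0,0,0]]])

```text
t: 10.85
tool_pos: [0.6002, 0.1762, 0.1754]
orientation: [-2.992, -0.958, 0.0]
force: [2.0, -4.4, -5.7]
opening: 0.0516
```

Call:
servo_tool(plan=[[[1,0,0,-1,0,0,0],[1,0,0,-1,0,0,0],[1,0,0,0,0,0,0]]])

```text
t: 11.15
tool_pos: [0.6002, 0.1762, 0.1734]
orientation: [2.992, 0.958, -0.0]
force: [1.1, -3.2, -6.0]
opening: 0.0515
```

Call:
servo_tool(plan=[[[1,0.4,-1,0,0,0,0],[1,0,0,-1,0,0,0],[1,0,0,-1,0,0,0],[1,0,0,0,0,0,0]]])

```text
t: 11.55
tool_pos: [0.6004, 0.1756, 0.1717]
orientation: [-2.991, -0.958, 0.0]
force: [-0.5, -0.5, -5.6]
opening: 0.0517
```

Call:
servo_tool(plan=[[[1,0,0,-1,0,0,0],[1,0,0,-1,0,0,0],[1,0,0,0,0,0,0]]])

```text
t: 11.85
tool_pos: [0.6007, 0.1756, 0.1711]
orientation: [-2.992, -0.958, -0.002]
force: [-5.6, 0.4, 4.7]
opening: 0.0517
```

Contact with the key end: about 11 N up at TCP z 0.171, as expected. I'll sweep + slowly.

Call:
servo_tool(plan=[[[1,0,0,0.5,0,0,0.03],[1,0,0,0,0,0,0.03],[1,0,0,0,0,0,0.03],[1,0,0,0,0,0,0.03],[1,0,0,0,0,0,0]]])

```text
t: 12.35
tool_pos: [0.6012, 0.175, 0.171]
orientation: [2.928, 1.137, 0.002]
force: [-2.2, -2.9, 5.5]
opening: 0.0516
```

Call:
servo_tool(plan=[[[1,0,0,0,0,0,0.03],[1,0,0,0,0,0,0.03],[1,0,0,0,0,0,0.03],[1,0,0,0,0,0,0]]])

```text
t: 12.75
tool_pos: [0.6012, 0.1751, 0.1706]
orientation: [2.874, 1.268, 0.002]
force: [0.3, -4.2, 5.8]
opening: 0.0519
```

Call:
servo_tool(plan=[[[1,0,0,0,0,0,0.03],[1,0,0,0,0,0,0.03],[1,0,0,0,0,0,0.02],[1,0,0,0,0,0,0]]])

```text
t: 13.15
tool_pos: [0.5996, 0.1758, 0.1687]
orientation: [-2.82, -1.381, 0.003]
force: [3.1, 0.3, -3.2]
opening: 0.0519
```

Call:
servo_tool(plan=[[[1,0,0,0,0,0,0.03],[1,0,0,0,0,0,0.03],[1,0,0,0,0,0,0.02],[1,0,0,0,0,0,0]]])

```text
t: 13.55
tool_pos: [0.5997, 0.1753, 0.1691]
orientation: [-2.763, -1.493, 0.003]
force: [0.1, 0.3, -7.4]
opening: 0.0516
```

Dropped about 2 mm with the contact force gone. I'll ease down and check it is really on the key.

Call:
servo_tool(plan=[[[1,0,0,-1,0,0,0],[1,0,0,-1,0,0,0],[1,0,0,-1,0,0,0],[1,0,0,0,0,0,0]]])

```text
t: 13.95
tool_pos: [0.6004, 0.1753, 0.1669]
orientation: [-2.764, -1.492, 0.0]
force: [0.7, 1.1, -7.5]
opening: 0.0513
```

```bash
python3 -c "
from h import *
s=monitor.read_state();print(s['tool_pos'],s['force'],s['wrist_torque'])"
```

```text
[0.60042561 0.17531187 0.16690628] [ 0.74590317  1.11124678 -7.4956963 ] [0.04411084 0.17819639 0.05309247]
```

Call:
servo_tool(plan=[[[1,0,0,-2,0,0,0],[1,0,0,-2,0,0,0],[1,0,0,-2,0,0,0],[1,0,0,-2,0,0,0],[1,0,0,0,0,0,0]]])

```text
t: 14.45
tool_pos: [0.6003, 0.1753, 0.1586]
orientation: [-2.764, -1.492, 0.001]
force: [0.6, 0.6, -7.5]
opening: 0.0513
```

Call:
servo_tool(plan=[[[1,0,0,-2,0,0,0],[1,0,0,-2,0,0,0],[1,0,0,-2,0,0,0],[1,0,0,-2,0,0,0],[1,0,0,0,0,0,0]]])

```text
t: 14.95
tool_pos: [0.6004, 0.1753, 0.1506]
orientation: [-2.764, -1.492, 0.001]
force: [-1.1, 1.0, -7.8]
opening: 0.0515
```

Call:
servo_tool(plan=[[[1,0,0,-2,0,0,0],[1,0,0,-2,0,0,0],[1,0,0,-2,0,0,0],[1,0,0,-2,0,0,0],[1,0,0,-2,0,0,0],[1,0,0,-2,0,0,0],[1,0,0,0,0,0,0]]])

```text
t: 15.65
tool_pos: [0.6004, 0.1753, 0.1386]
orientation: [-2.764, -1.492, 0.001]
force: [-0.4, 2.4, -8.2]
opening: 0.0516
```

Call:
servo_tool(plan=[[[1,0,0,-1,0,0,0],[1,0,0,-1,0,0,0],[1,0,0,-1,0,0,0],[1,0,0,-1,0,0,0],[1,0,0,0,0,0,0]]])

```text
t: 16.15
tool_pos: [0.6006, 0.1753, 0.135]
orientation: [-2.765, -1.492, -0.0]
force: [1.0, 3.7, -6.4]
opening: 0.0516
```

Call:
servo_tool(plan=[[[1,0,0,-1,0,0,0],[1,0,0,-1,0,0,0],[1,0,0,0,0,0,0]]])

```text
t: 16.45
tool_pos: [0.6007, 0.1753, 0.1337]
orientation: [2.765, 1.492, 0.001]
force: [-2.1, 3.6, -1.4]
opening: 0.0517
```

Call:
servo_tool(plan=[[[1,0,0,-1,0,0,0],[1,0,0,0,0,0,0],[1,0,0,0,0,0,0]]])

```text
t: 16.75
tool_pos: [0.6007, 0.1754, 0.1336]
orientation: [2.764, 1.492, 0.001]
force: [-5.4, 1.9, 6.4]
opening: 0.0517
```

Stopped at 0.1336, 37.5 mm below the key contact (38 expected), so it is home on the shoulder. I'll relieve the push, release gently and retreat straight up.

Call:
servo_tool(plan=[[[1,0,0,1,0,0,0],[1,0,0,0,0,0,0],[-1,0,0,0,0,0,0],[-1,0,0,0,0,0,0],[-1,0,0,0,0,0,0],[-1,0,0,0,0,0,0],[-1,0,0,0,0,0,0],[-1,0,0,5,0,0,0],[-1,0,0,20,0,0,0],[-1,0,0,30,0,0,0],[-1,0,0,40,0,0,0],[-1,0,0,40,0,0,0]]], force=10)

```text
t: 17.95
tool_pos: [0.6002, 0.1751, 0.2695]
orientation: [-2.764, -1.492, 0.001]
force: [0.6, -0.0, -0.2]
opening: 0.093
```

Call:
servo_tool(plan=[[[-1,-30,0,20,0,0,0],[-1,-40,0,0,0,0,0],[-1,-40,0,0,0,0,0],[-1,-40,0,0,0,0,0],[-1,0,0,0,0,0,0],[-1,0,0,0,0,0,0],[-1,0,0,0,0,0,0]]])

```text
t: 18.65
tool_pos: [0.4514, 0.1753, 0.2888]
orientation: [2.764, 1.492, 0.002]
force: [0.6, -0.2, 0.2]
opening: 0.0928
```

```bash
python3 - <<'E'
from h import *
im=eyes.read_camera("scene")[:,:,::-1].copy();s=monitor.read_state();print(s["t"],s["tool_pos"],s["force"])
cv2.imwrite("pics/s3f.png",im);x,y=422,215
th=np.linspace(0,2*np.pi,60)
a=cv2.resize(im[y-30:y+30,x-40:x+40],(800,600),interpolation=cv2.INTER_CUBIC)
for r,z in((.042,.119),(.026,.154),(.009,.16)):
    p=(proj("scene",np.c_[.6004+r*np.cos(th),.1755+r*np.sin(th),0*th+z])-[x-40,y-30]+.5)*10
    cv2.polylines(a,[np.int32(p*8)],False,(0,0,255),1,cv2.LINE_AA,3)
cv2.imwrite("pics/s3.png",a)
E
```

```text
18.7 [0.45153618 0.17520649 0.28857837] [-0.15007382  0.37973374 -0.25513917]
```

View pics/s3.png

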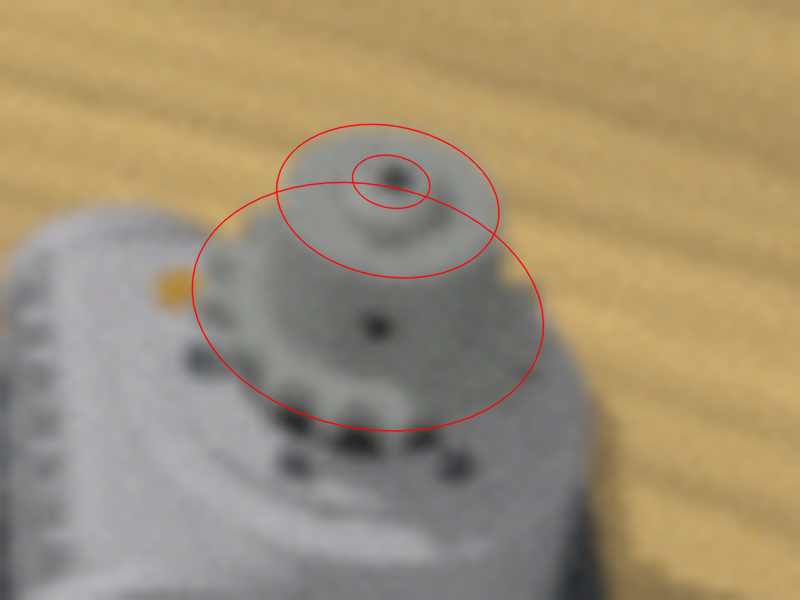

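The sprocket sits boss-up and level. Its boss rim at (390,200) matches the predicted home outline and the shaft end at (393,180) stands just proud. The gripper is clear, so I'm handing in.

```bash
python3 -c "
from plant import job
print(job.close_job())"
```

```text
the job is handed in; nothing more can be done
None
```

The drive sprocket is home on the gearbox shaft, boss up and released, and I handed the job in at about 19 s of the 72 s allowed.

- **Grip:** I picked the grey bossed sprocket and gripped it twice, with the jaws turned 90° between, to centre it in the jaws. I left the red and purple decoys alone.
- **Finding the key:** I lowered it onto the key end with about 11–13 N and turned it by about 0.3 rad until the keyway dropped over the key.
- **Seating:** I eased it down under grip until it stopped on the shoulder with about 14 N, then backed off the push, released and moved clear.

**Last checks:**
- The stop came 37.5 mm below the key contact, against 38 mm expected.
- The final picture shows the boss level and matching the predicted seated outline to about 1 pixel. The gripper is away from everything and reads no load.
- I did not measure the bystanders again at the end. No contact or odd force showed up near them.
- The shaft position first measured from the two cameras disagreed by about 4 mm in y. The average was close enough, and I removed the remaining side force (about 5 N) by feel on the shaft.

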